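Slide the tall case into the corner of the bench stops

ROBOT

A 7-joint arm with a two-finger parallel gripper is mounted at the origin on the work surface. World frame = base frame: x ahead of the robot, y to its left, z up, the work surface at z = 0. Lengths are in m, angles in rad, forces in N, time in s.
With the tool pointing down it reaches from about 0.4 to 0.85 m from the base axis. Payload 10.4 kg.
Tool frame: the origin (TCP) lies at the very end of the fingers, on their centre line; the grasp point (between the pads) lies 19 mm behind it; z points along the fingers, y is the direction in which the jaws open and shut (so a half turn about z gives the same grasp; the last joint's range is limited). The gripper opens to 87 mm and grips with 3 to 60 N. Pads are 19 mm wide; open, the fingers measure 117 mm over their backs; the gripper's body (75 mm by 190 mm) begins 51 mm behind the grasp point.
Start: joints at [1.172, 0.332, -0.065, 1.46, 0.022, 1.35, -0.088], TCP at [0.229, -0.581, 0.223] pointing down, gripper open.
Joint ranges: [-2.6, 2.6], [-0.5, 2.12], [-1.47, 1.34], [0.16, 2.42], [-1.27, 4.41], [0.06, 2.06], [-2.6, 2.6]. Speed limits (rad/s): [2.22, 2.22, 2.79, 2.79, 3.14, 3.14, 3.14].

INTERFACE

Orientations are given as a unit quaternion [x, y, z, w].
In Python, from bench import read_state, camera, close_job, recognise, masks_of gives the robot as it stands.
- The arm moves only by the tool play_rows, never from a script. Its argument "moves" is a list of rows, each a list of 3 entries, a list of its own where there are three numbers: the shift along the tool's x, y, z in cm, then the turn, a rotation vector about the tool's x, y, z in rad, then the finger opening in cm, from 0 to 8.7. In form: [[[dx, dy, dz], [ax, ay, az], jaw], ...]. A call has 1 to 8 rows; each row is the pose to reach, as a shift and turn from the pose commanded when the call began, along the tool's axes at that moment; what a row does not reach only later rows make up. A row lasts 1/8 s, in which the tool goes at most 62.5 mm and 10.7 degrees, less where a joint would pass 70% of its speed; a pose out of reach is approached as far as the arm can. A call with a gripper value outside its range is refused whole. The fingers move at their own pace and stop on an object; "grip_force" is the grip in N (left out, the last holds). Time passes only in rows, so rows that repeat a pose let the fingers close. It gives the time, the measured TCP pose, the force and the opening at its end, in the units of the state.
- read_state(): the state, without advancing time (a new reading comes with each control period).
- camera(name): name is "side" or "top" or "wrist"; returns a dict with "frame" (420x560x3 uint8, red, green, blue), "intrinsics" (3x3 intrinsics, pixels), "camera_from_world" (4x4, takes a point from world to camera coordinates). Camera axes: x right, y down, z forward; pixel columns grow to the right and rows downward; lengths in m; the calibration is good to about 2 mm. A picture is of the moment at which its call begins. There is no depth.
- close_job(): hands the job in, once; it reports no verdict.
Trained networks look in a picture, given as the dict that the camera call returned (one of the last four; its "shot" number tells which), for a name from the list of things; names that differ only in an ending like _2 or _b are one class to them, and where a whole thing is asked for, a point or a joint stands for the part that bears it (a point fixed in the world has none). Each returns a list of dicts, best first, with "conf" (0 to 1); they miss things now and then, are a little off and sometimes report something else, mostly with a low value. They report only what shows in the picture. A call takes as long as a camera call.
- recognise(picture, query): "at" ([column, row] in pixels, amid what is visible of it).
- masks_of(picture, query): "region" (420x560 bool, what is visible of it) and "at" ([column, row] in pixels, amid what is visible of it).
The state is a dict: "time": time; "joint_positions": joint angles; "joint_vel": joint speeds; "joint_torque": joint torques, N m; "ee_pos": TCP position; "eef_rot": TCP orientation; "ft_force": force on the tool from outside, world axes, zero at the start; "torque": the same for the moment, N m; "width": finger opening in m.
Only numpy, scipy, OpenCV 4.12 (cv2) and the standard library are available. Lean on these libraries where they do the work, as an engineer would, in place of code of your own. Each camera call takes 0.05 s, during which the arm holds its last target.

TASK

Push the tall case on its low plywood skid along the bench into the corner of the wooden stops, so that the skid ends up square and flush against both the long back rail and the short stop on the left, and leave it standing there. It is heavy and tips easily, so push it low, near its base, to make it slide: it must not tip up or be lifted, and its carrying handle must not be touched. Leave the other things on the bench where they are.

Things in the scene. Friction and masses are not known exactly. Their poses are not given: they have to be found in the camera images.
- crate: Grey case 100 (x) x 130 (y) mm, from 25 to 200 mm up, on a plywood skid 140 (x) x 210 (y) x 25 mm high. Origin: centre of the skid's underside. +x to its back edge (facing the rail), +y to its left end (facing the stop). Case spans x -30 to +70 mm, so the skid sticks out 40 mm in front and at each end. 1.3 to 2 kg; slides at 6 to 15 N; pushed backwards over about 75 mm up it can tip.
- handle: The black carrying handle fixed on top of the case, a bar 90 mm long along the crate's y, 32 mm above the case's top (top of bar 238 mm above the bench). Not to be touched. Origin: middle of the case's top, 200 mm above the bench.
- dock: Two wooden bars 30 mm high and thick, fixed to the bench. Origin: on the bench, at the rail's front face. The back rail's front face is the plane x = 0 (y from -240 to +190 mm). The left stop's inner face is the plane y = +160 mm (x from -200 to 0). With the skid flush and square against both, the crate's origin is at x = -70, y = +55 mm here, its axes parallel to these.
- glue: white glue bottle, 54 mm across, 150 mm tall, standing on the right; origin at the centre of its underside. Bystander, to be left in place.
- can: tin can, 60 mm across, 120 mm tall, standing left of the stop; origin at the centre of its underside. Bystander, to be left in place.
- jar: glass jar, 64 mm across, 75 mm tall, standing beyond the stop (left of it); origin at the centre of its underside. Bystander, to be left in place.
- screwdriver: screwdriver lying in front and to the left of the dock, along its own x; origin at its middle on the table. Bystander, to be left in place.
- offcut: wood offcut 90 x 45 x 35 mm lying to the right of the crate; origin at the centre of its underside. Bystander, to be left in place.
- bearing: steel bearing ring, 52 mm across, 16 mm high, lying flat in front of the rail's right end; origin at the centre of its underside. Bystander, to be left in place.
- wrench: wrench lying flat on the right, nearer the robot; origin at its middle on the table. Bystander, to be left in place.

How it is judged:
At the end, for the whole second after the job is handed in: The crate stands at rest, upright on the bench, its skid against the back rail and the left stop (within 7 mm of each) and square to them within 0.05 rad (x of crate in the frame of dock between -0.077 and -0.063 m and y of crate in the frame of dock between 0.048 and 0.062 m and angle between the x axis of crate and the x axis of dock, either way round below 0.05 rad and angle between crate's own z axis and vertical below 0.03 rad and height (world z) of crate below 0.005 m and linear speed of crate below 0.01 m/s); the robot touches nothing.
It fails at once if the crate rocks by more than 0.12 rad or is lifted more than 12 mm (angle between crate's own z axis and vertical above 0.12 rad or height (world z) of crate above 0.012 m).
It fails at once if the carrying handle is touched (over 1 N) (contact force between any of the arm, the fingers and handle above 1 N).
It fails at once if a bystander is moved more than 20 mm (distance of any of glue, can, jar, screwdriver, offcut, bearing, wrench from where it was at the start of the episode above 0.02 m).
It also fails if it takes over 54 s, if anything falls off the work surface, if the arm or the gripper's body presses on something with over 40 N, if the wrist force passes 120 N, or if a joint passes its speed limit or range.

## Working session

There is one attempt and no reset: what is moved stays moved. The work goes in short steps, Python scripts to look and compute and a tool call to move; the robot and the scene stay as the last step left them, time stands still between calls to the robot, and variables do not carry over. Pictures are saved under pics/ and viewed, and the job is handed in when it is done.

Besides the shell and the picture viewer there is one more tool, called after "Emit:" in YAML: its name, and indented under it one key for each argument. play_rows: Moves the arm, as the interface text tells. Its arguments: {"type":"object","properties":{"moves":{"type":"array","items":{"type":"array"}},"grip_force":{"type":"number"}},"required":["moves"]}

```bash
mkdir -p pics; python3 - <<'E'
from bench import *
import cv2
s=read_state(); print({k:s[k] for k in ('time','ee_pos','eef_rot','ft_force','width')})
for n in ('top','side'):
    c=camera(n); cv2.imwrite(f'pics/{n}0.png',c['frame'][:,:,::-1])
    print(n,c['intrinsics'].tolist(),c['camera_from_world'].round(4).tolist())
    for q in ['crate','handle','dock','glue','can','jar','screwdriver','offcut','bearing','wrench']:
        print(q,[(round(r['conf'],2),[round(float(v)) for v in r['at']]) for r in recognise(c,q)[:2]])
E
```

```text
{'time': 0.0, 'ee_pos': array([ 0.22924473, -0.58100695,  0.22174921]), 'eef_rot': array([ 9.82394645e-01,  1.86816064e-01, -1.64279313e-04, -7.01303887e-04]), 'ft_force': array([-0.46559163,  0.2756954 , -0.47949105]), 'width': 0.08705747044820436}
top [[403.98741302318524, 0.0, 274.2320002823638], [0.0, 403.98741302318524, 211.05475786472118], [0.0, 0.0, 1.0]] [[-0.0222, -0.9997, -0.013, -0.007], [-0.9934, 0.0235, -0.1119, 0.6142], [0.1122, 0.0104, -0.9936, 0.9659], [0.0, 0.0, 0.0, 1.0]]
crate [(0.57, [281, 218])]
handle [(0.89, [279, 203]), (0.59, [173, 205])]
dock [(0.67, [231, 174]), (0.33, [417, 198])]
glue [(0.68, [450, 245]), (0.63, [419, 198])]
can [(0.94, [151, 253]), (0.29, [234, 176])]
jar [(0.92, [175, 207])]
screwdriver [(0.94, [178, 288])]
offcut [(0.62, [418, 198])]
bearing [(0.65, [391, 213])]
wrench [(0.83, [411, 273])]
side [[398.99982822045695, 0.0, 272.7425402202509], [0.0, 398.99982822045695, 210.718987572664], [0.0, 0.0, 1.0]] [[0.9949, -0.0995, -0.0139, -0.5734], [-0.084, -0.748, -0.6584, 0.1306], [0.0552, 0.6562, -0.7526, 1.074], [0.0, 0.0, 0.0, 1.0]]
crate [(0.81, [285, 237])]
handle [(0.64, [287, 193])]
dock [(0.97, [335, 242])]
glue [(0.84, [266, 406])]
can [(0.61, [247, 158])]
jar [(0.6, [281, 165])]
screwdriver [(0.6, [219, 187])]
offcut [(0.74, [326, 379])]
bearing [(0.84, [305, 345])]
wrench [(0.88, [228, 377])]
```

```bash
python3 - <<'E'
import cv2
for n in('top','side'):
    im=cv2.imread(f'pics/{n}0.png'); 
    cv2.imwrite(f'pics/{n}0z.png',cv2.resize(im[130:330,120:480] if n=='top' else im[120:420,180:420],None,fx=2.2 if n=='top' else 2,fy=2.2 if n=='top' else 2,interpolation=cv2.INTER_CUBIC))
E
```

```text
(no output)
```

View pics/top0z.png

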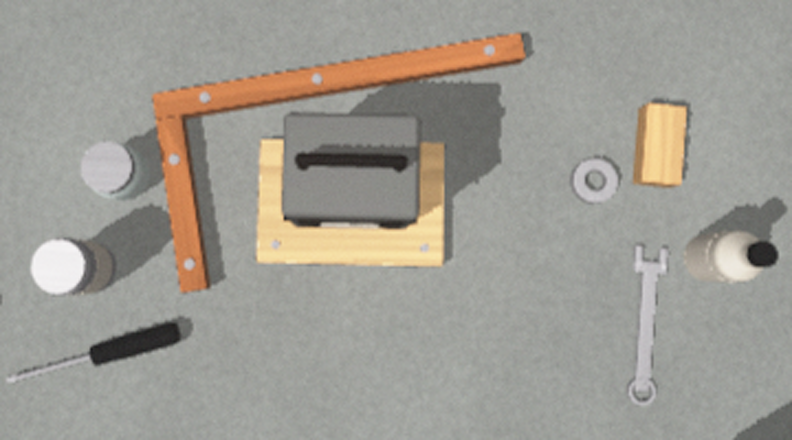

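View pics/side0z.png

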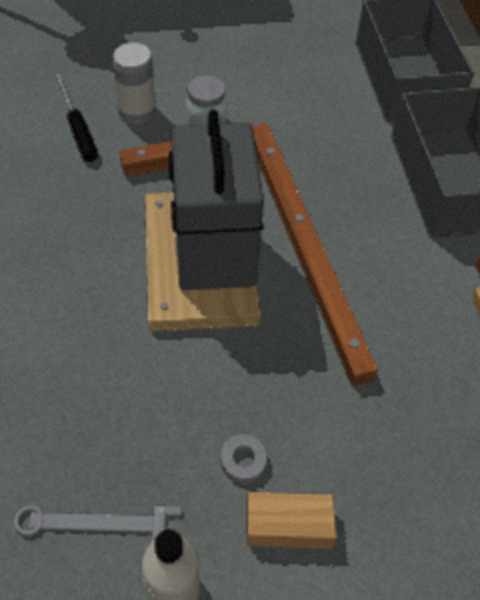

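View pics/top0.png

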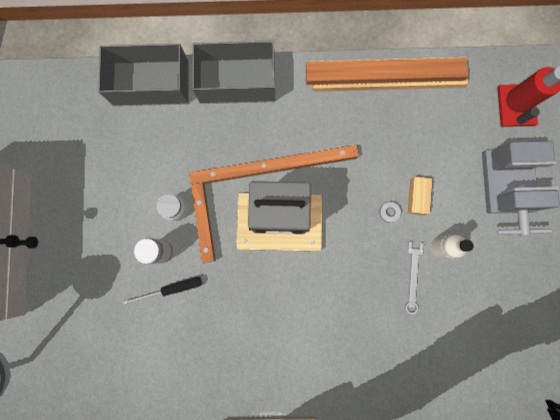

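```bash
cat > h.py <<'E'
from bench import *
import numpy as np, cv2
from scipy.optimize import minimize
def proj(c,P):
    P=np.atleast_2d(P);T=c['camera_from_world'];Q=P@T[:3,:3].T+T[:3,3];q=Q@c['intrinsics'].T
    return q[:,:2]/q[:,2:]
def ray(c,uv,z):
    T=c['camera_from_world'];R=T[:3,:3];o=-R.T@T[:3,3];d=R.T@np.linalg.inv(c['intrinsics'])@[uv[0],uv[1],1]
    return o+d*(z-o[2])/d[2]
B={'dock':[(0,.03,-.24,.19,0,.03),(-.2,0,.16,.19,0,.03)],
   'crate':[(-.07,.07,-.105,.105,0,.025),(-.03,.07,-.065,.065,.025,.2),(.014,.026,-.045,.045,.2,.238)]}
def corners(b):
    return np.array([[b[i],b[2+j],b[4+k]] for i in(0,1) for j in(0,1) for k in(0,1)],float)
def world(p,L):
    c,s=np.cos(p[2]),np.sin(p[2]); L=np.atleast_2d(L)
    return np.c_[p[0]+c*L[:,0]-s*L[:,1],p[1]+s*L[:,0]+c*L[:,1],L[:,2]]
S=4
def render(c,name,p,shape=(420,560)):
    m=np.zeros((shape[0]*S,shape[1]*S),np.uint8)
    for b in B[name]:
        h=cv2.convexHull(((proj(c,world(p,corners(b)))+.5)*S).astype(np.float32))
        cv2.fillConvexPoly(m,np.round(h).astype(np.int32),1)
    return m
def fit(name,p0,cams,masks,ignore=None):
    big=[cv2.resize(m.astype(np.uint8),None,fx=S,fy=S,interpolation=cv2.INTER_NEAREST) for m in masks]
    ig=ignore or [None]*len(cams)
    def cost(p):
        t=0
        for c,b,g in zip(cams,big,ig):
            r=render(c,name,p)
            x=r!=b
            if g is not None: x=x&~g
            t+=x.sum()/b.sum()
        return t
    best=None
    for k in range(2):
        sim=np.array([p0]+[np.array(p0)+d for d in ([.012,0,0],[0,.012,0],[0,0,.06])])
        r=minimize(cost,p0,method='Nelder-Mead',options=dict(initial_simplex=sim,xatol=1e-4,fatol=1e-5)); p0=r.x
    return r.x,r.fun
def grow(m,it=9): 
    return cv2.dilate(cv2.resize(m.astype(np.uint8),None,fx=S,fy=S,interpolation=cv2.INTER_NEAREST),np.ones((it,it)))>0
def rel(d,k):
    c,s=np.cos(d[2]),np.sin(d[2]);v=np.array(k[:2])-d[:2]
    return c*v[0]+s*v[1],-s*v[0]+c*v[1],k[2]-d[2]
def overlay(c,items,fn,roi=(120,130,480,330),f=2.2):
    im=cv2.resize(c['frame'][:,:,::-1],None,fx=f,fy=f,interpolation=cv2.INTER_CUBIC)
    for n,p,col in items:
        for b in B[n]:
            q=(proj(c,world(p,corners(b)))+.5)*f
            for i in range(8):
                for j in range(i):
                    if bin(i^j).count('1')==1: cv2.line(im,tuple(int(v) for v in q[i]),tuple(int(v) for v in q[j]),col,1)
    x0,y0,x1,y1=[int(v*f) for v in roi]
    cv2.imwrite(fn,im[y0:y1,x0:x1])
E
python3 - <<'E'
from h import *
t=camera('top');s=camera('side')
print(masks_of(t,'crate')[0]['region'].sum())
M={}
for n in('dock','crate'):
    M[n]=[]
    for c in(t,s):
        r=masks_of(c,n); print(n,[(round(x['conf'],2),int(x['region'].sum())) for x in r]); M[n].append(r[0]['region'])
np.savez('m0.npz',**{n+str(i):M[n][i] for n in M for i in(0,1)})
z=lambda u,v:(u/2.2+120,v/2.2+130)
for n,u in dict(corner=(185,116),railR=(526,59),stopEnd=(209,287)).items(): print(n,ray(t,z(*u),.015).round(3))
a=ray(t,z(185,116),.0);b=ray(t,z(526,62),.0); d=(b-a)[:2]/np.hypot(*(b-a)[:2]); yd=-d
th=np.arctan2(-yd[0],yd[1]); o=a[:2]-.16*yd; pd=np.array([*o,th]);print(pd)
cs=[ray(t,z(*u),.025) for u in((260,140),(257,263),(443,265),(444,143))]; print(np.round(cs,3))
pc=np.array([*np.mean(cs,0)[:2],0.])
pd1,f1=fit('dock',pd,[t],M['dock'][:1]);print('dock top',pd1,f1)
pc1,f2=fit('crate',pc,[t,s],M['crate']);print('crate',pc1,f2)
occ=[grow(M['crate'][0]),grow(M['crate'][1])]
pd2,f3=fit('dock',pd1,[t,s],M['dock'],occ);print('dock both',pd2,f3)
print('rel',rel(pd2,pc1), rel(pd1,pc1))
for q,h in dict(glue=.075,can=.06,jar=.037,screwdriver=.01,offcut=.017,bearing=.008,wrench=.005).items():
    print(q,[(round(x['conf'],2),ray(t,x['at'],h).round(3).tolist()) for x in recognise(t,q)[:1]])
overlay(t,[('dock',pd2,(255,0,255)),('crate',pc1,(0,255,0))],'pics/ov_t.png')
overlay(s,[('dock',pd2,(255,0,255)),('crate',pc1,(0,255,0))],'pics/ov_s.png',(180,120,420,420),2)
E
```

```text
Traceback (most recent call last):
IndexError: list index out of range
```

```bash
python3 - <<'E'
from h import *
M={}
for k in range(3):
  t=camera('top');s=camera('side')
  for n in('dock','crate'):
    for i,c in enumerate((t,s)):
        r=masks_of(c,n); print(n,i,[(round(x['conf'],2),int(x['region'].sum()),np.round(x['at'])) for x in r])
        if r and r[0]['conf']>.5 and n+str(i) not in M: M[n+str(i)]=r[0]['region']
  if len(M)==4: break
np.savez('m0.npz',**M)
z=lambda u,v:(u/2.2+120,v/2.2+130)
a=ray(t,z(185,116),.0);b=ray(t,z(526,62),.0); d=(b-a)[:2]/np.hypot(*(b-a)[:2]); yd=-d
th=np.arctan2(-yd[0],yd[1]); o=a[:2]-.16*yd; pd=np.array([*o,th]);print('manual dock',pd)
cs=[ray(t,z(*u),.025) for u in((260,140),(257,263),(443,265),(444,143))]; print(np.round(cs,3))
pc=np.array([*np.mean(cs,0)[:2],0.]);
use=[i for i in(0,1) if 'crate%d'%i in M]; C=[t,s]
pc1,f2=fit('crate',pc,[C[i] for i in use],[M['crate%d'%i] for i in use]);print('crate',pc1,f2,use)
use=[i for i in(0,1) if 'dock%d'%i in M]
occ=[cv2.dilate(render(C[i],'crate',pc1),np.ones((13,13)))>0 for i in use]
for uu in (use,[0]):
  pd2,f3=fit('dock',pd,[C[i] for i in uu],[M['dock%d'%i] for i in uu],[occ[use.index(i)] for i in uu]);print('dock',uu,pd2,f3,'rel',rel(pd2,pc1))
for q,h in dict(glue=.075,can=.06,jar=.037,screwdriver=.01,offcut=.017,bearing=.008,wrench=.005).items():
    print(q,[(round(x['conf'],2),ray(t,x['at'],h).round(3).tolist()) for x in recognise(t,q)[:1]])
overlay(t,[('dock',pd2,(255,0,255)),('crate',pc1,(0,255,0))],'pics/ov_t.png')
overlay(s,[('dock',pd2,(255,0,255)),('crate',pc1,(0,255,0))],'pics/ov_s.png',(180,120,420,420),2)
E
```

```text
dock 0 [(0.78, 3536, array([233., 174.])), (0.33, 622, array([170., 209.]))]
dock 1 [(0.73, 2134, array([333., 242.]))]
crate 0 [(0.61, 5476, array([278., 219.]))]
crate 1 [(0.93, 5247, array([284., 238.]))]
manual dock [7.17317357e-01 6.15845048e-04 1.34886630e-01]
[[ 0.661  0.069  0.025]
 [ 0.521  0.074  0.025]
 [ 0.514 -0.135  0.025]
 [ 0.653 -0.141  0.025]]
crate [ 0.58772107 -0.03286631 -0.03899998] 0.07057555185104905 [0, 1]
dock [0, 1] [7.15024854e-01 5.77202178e-04 1.43703214e-01] 0.15360991390734796 rel (np.float64(-0.13078100528485498), np.float64(-0.014867725234794005), np.float64(-0.18270319564841297))
dock [0] [0.71485315 0.00087429 0.1423686 ] 0.05132918552036199 rel (np.float64(-0.13063323300073643), np.float64(-0.015360697509116283), np.float64(-0.18136858541485706))
glue [(0.87, [0.521, -0.434, 0.075])]
can [(0.76, [0.513, 0.276, 0.06])]
jar [(0.62, [0.629, 0.228, 0.037])]
screwdriver [(0.85, [0.441, 0.216, 0.01])]
offcut [(0.68, [0.642, -0.383, 0.017])]
bearing [(0.63, [0.603, -0.318, 0.008])]
wrench [(0.79, [0.447, -0.36, 0.005])]
```

View pics/ov_t.png

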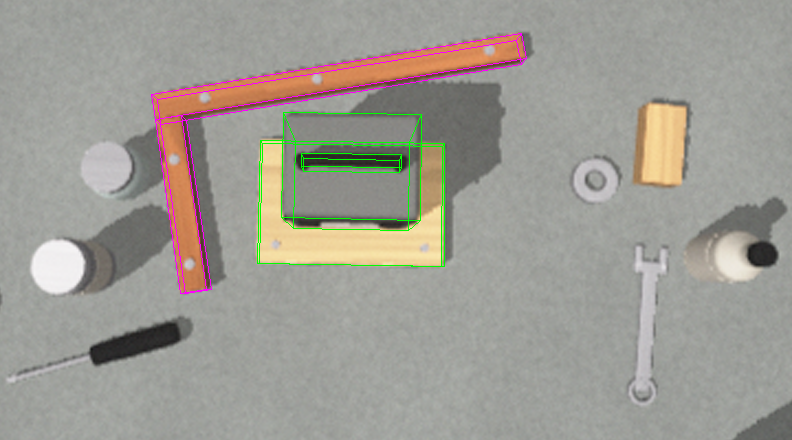

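View pics/ov_s.png

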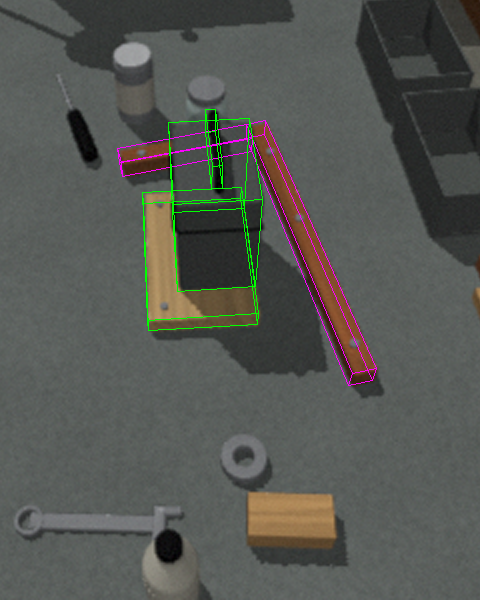

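```bash
cat > mv.py <<'E'
import sys, numpy as np
from scipy.spatial.transform import Rotation as R
from bench import read_state
def pose(psi,tilt):
    # tool x -> (cos psi, sin psi,0), z down, then tilt about tool y
    x=np.array([np.cos(psi),np.sin(psi),0]);z=np.array([0,0,-1.]);y=np.cross(z,x)
    return R.from_matrix(np.c_[x,y,z])*R.from_rotvec([0,tilt,0])
s=read_state(); p0=s['ee_pos'];R0=R.from_quat(s['eef_rot'])
print('t',round(s['time'],2),'p',p0.round(4),'z',R0.as_matrix()[:,2].round(3),'psi',round(float(np.arctan2(*R0.as_matrix()[1::-1,0])),3),'F',s['ft_force'].round(1),'w',round(float(s['width']),4),'q',np.round(s['joint_positions'],2))
for a in sys.argv[1:]:
    x,y,z,psi,t=map(float,a.split(','))
    print(a,(R0.inv().apply(np.array([x,y,z])-p0)*100).round(2).tolist(),(R0.inv()*pose(psi,t)).as_rotvec().round(3).tolist())
E
python3 mv.py 0.45,-0.03,0.2,-0.039,0.15 0.34,-0.3,0.22,0.17,0.07
```

```text
t 1.9 p [ 0.2294 -0.5814  0.2225] z [ 0. -0. -1.] psi 0.376 F [ 0.   0.3 -0.2] w 0.087 q [ 1.17  0.33 -0.06  1.46  0.02  1.35 -0.09]
0.45,-0.03,0.2,-0.039,0.15 [40.76, -43.2, 2.25] [-0.031, 0.148, 0.414]
0.34,-0.3,0.22,0.17,0.07 [20.62, -22.12, 0.25] [-0.007, 0.07, 0.206]
```

Emit:
play_rows:
  moves:
    - [[20.6, -22.1, 0], [0, 0.07, 0.2], 8.7]
    - [[20.6, -22.1, 0], [0, 0.07, 0.2], 8.7]
    - [[20.6, -22.1, 0], [0, 0.07, 0.2], 8.7]
    - [[40.8, -43.2, 2.2], [-0.03, 0.148, 0.414], 8.7]
    - [[40.8, -43.2, 2.2], [-0.03, 0.148, 0.414], 8.7]
    - [[40.8, -43.2, 2.2], [-0.03, 0.148, 0.414], 8.7]
    - [[40.8, -43.2, 2.2], [-0.03, 0.148, 0.414], 8.7]
    - [[40.8, -43.2, 2.2], [-0.03, 0.148, 0.414], 8.7]

```text
time: 2.9
ee_pos: [0.4154, -0.1157, 0.206]
eef_rot: [0.997, -0.019, 0.075, 0.001]
ft_force: [1.5, -0.6, 0.2]
width: 0.0868
```

```bash
python3 mv.py 0.475,-0.029,0.012,-0.039,0.15
```

```text
t 2.9 p [ 0.4154 -0.1157  0.206 ] z [ 0.15  -0.006 -0.989] psi -0.039 F [ 1.5 -0.6  0.2] w 0.0868 q [ 0.79 -0.2  -0.53  2.05 -0.15  1.12 -1.29]
0.475,-0.029,0.012,-0.039,0.15 [2.63, -8.9, 20.02] [-0.0, -0.001, -0.0]
```

Emit:
play_rows:
  moves:
    - [[1.2, -8.9, 4], [0, 0, 0], 8.7]
    - [[1.2, -8.9, 8], [0, 0, 0], 8.7]
    - [[2, -8.9, 14], [0, 0, 0], 8.7]
    - [[2.6, -8.9, 18], [0, 0, 0], 8.7]
    - [[2.6, -8.9, 20], [0, 0, 0], 8.7]
    - [[2.6, -8.9, 20], [0, 0, 0], 8.7]
    - [[2.6, -8.9, 20], [0, 0, 0], 8.7]
    - [[2.6, -8.9, 20], [0, 0, 0], 8.7]

```text
time: 3.9
ee_pos: [0.4746, -0.0309, 0.0131]
eef_rot: [0.997, -0.02, 0.076, 0.001]
ft_force: [0.7, 0.3, 0.1]
width: 0.087
```

```bash
python3 mv.py 0.475,-0.029,0.012,-0.039,0.15 0.5,-0.0296,0.012,-0.039,0.15; python3 - <<'E'
from h import *
c=camera('side'); cv2.imwrite('pics/s1.png',cv2.resize(c['frame'][120:380,150:450,::-1],None,fx=2.2,fy=2.2))
E
```

```text
t 3.9 p [ 0.4746 -0.0309  0.0131] z [ 0.151 -0.006 -0.988] psi -0.039 F [0.7 0.3 0.1] w 0.087 q [ 0.65  0.22 -0.73  2.15  0.26  0.68 -1.85]
0.475,-0.029,0.012,-0.039,0.15 [0.01, -0.2, 0.11] [-0.0, -0.002, -0.0]
0.5,-0.0296,0.012,-0.039,0.15 [2.48, -0.23, 0.49] [-0.0, -0.002, -0.0]
```

View pics/s1.png

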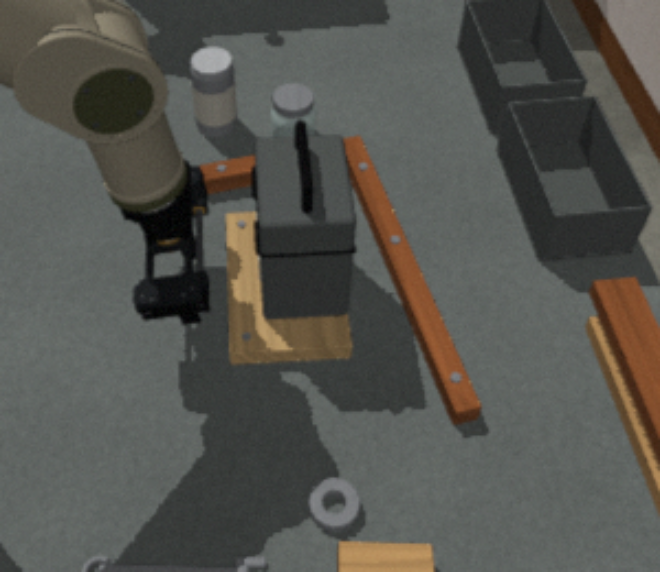

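```bash
python3 mv.py 0.488,-0.0295,0.012,-0.039,0.15 0.5,-0.0297,0.012,-0.039,0.15 0.508,-0.03,0.012,-0.03,0.15 0.515,-0.030,0.012,-0.01,0.15 0.522,-0.031,0.012,0.02,0.15  0.530,-0.032,0.012,0.05,0.15 0.537,-0.032,0.012,0.08,0.15 0.543,-0.033,0.012,0.1,0.15
```

```text
t 3.95 p [ 0.4746 -0.031   0.013 ] z [ 0.151 -0.006 -0.988] psi -0.039 F [-0.6  0.2  0.4] w 0.0868 q [ 0.65  0.22 -0.73  2.16  0.26  0.68 -1.85]
0.488,-0.0295,0.012,-0.039,0.15 [1.31, -0.2, 0.3] [-0.0, -0.002, -0.0]
0.5,-0.0297,0.012,-0.039,0.15 [2.49, -0.23, 0.48] [-0.0, -0.002, -0.0]
0.508,-0.03,0.012,-0.03,0.15 [3.28, -0.23, 0.6] [0.001, -0.002, -0.009]
0.515,-0.030,0.012,-0.01,0.15 [3.98, -0.25, 0.71] [0.004, -0.002, -0.029]
0.522,-0.031,0.012,0.02,0.15 [4.67, -0.18, 0.81] [0.009, -0.002, -0.059]
0.530,-0.032,0.012,0.05,0.15 [5.47, -0.11, 0.94] [0.013, -0.002, -0.088]
0.537,-0.032,0.012,0.08,0.15 [6.16, -0.14, 1.04] [0.018, -0.002, -0.118]
0.543,-0.033,0.012,0.1,0.15 [6.75, -0.06, 1.13] [0.021, -0.002, -0.138]
```

Emit:
play_rows:
  moves:
    - [[1.3, -0.2, 0.3], [0, 0, 0], 8.7]
    - [[2.5, -0.2, 0.48], [0, 0, 0], 8.7]
    - [[3.3, -0.2, 0.6], [0, 0, -0.009], 8.7]
    - [[4.0, -0.2, 0.7], [0.004, 0, -0.029], 8.7]
    - [[4.7, -0.2, 0.8], [0.009, 0, -0.059], 8.7]
    - [[5.5, -0.1, 0.93], [0.013, 0, -0.088], 8.7]
    - [[6.2, -0.1, 1.03], [0.018, 0, -0.118], 8.7]
    - [[6.7, -0.1, 1.12], [0.021, 0, -0.138], 8.7]

```text
time: 4.95
ee_pos: [0.5397, -0.0336, 0.0097]
eef_rot: [0.996, 0.05, 0.072, -0.004]
ft_force: [-12.7, -3.4, 8.4]
width: 0.0868
```

```bash
python3 mv.py 0.55,-0.034,0.012,0.125,0.15 0.556,-0.0345,0.012,0.142,0.15 0.560,-0.035,0.012,0.142,0.15; python3 - <<'E'
from h import *
c=camera('side'); cv2.imwrite('pics/s2.png',cv2.resize(c['frame'][120:380,150:450,::-1],None,fx=2.2,fy=2.2))
c=camera('top'); cv2.imwrite('pics/t2.png',cv2.resize(c['frame'][100:300,150:450,::-1],None,fx=2.2,fy=2.2))
E
```

```text
t 4.95 p [ 0.5397 -0.0336  0.0097] z [ 0.143  0.015 -0.99 ] psi 0.1 F [-12.7  -3.4   8.4] w 0.0868 q [ 0.61  0.38 -0.71  1.99  0.35  0.74 -1.76]
0.55,-0.034,0.012,0.125,0.15 [1.04, 0.14, -0.08] [0.003, 0.006, -0.025]
0.556,-0.0345,0.012,0.142,0.15 [1.62, 0.25, 0.0] [0.006, 0.006, -0.042]
0.560,-0.035,0.012,0.142,0.15 [2.01, 0.34, 0.06] [0.006, 0.006, -0.042]
```

View pics/s2.png

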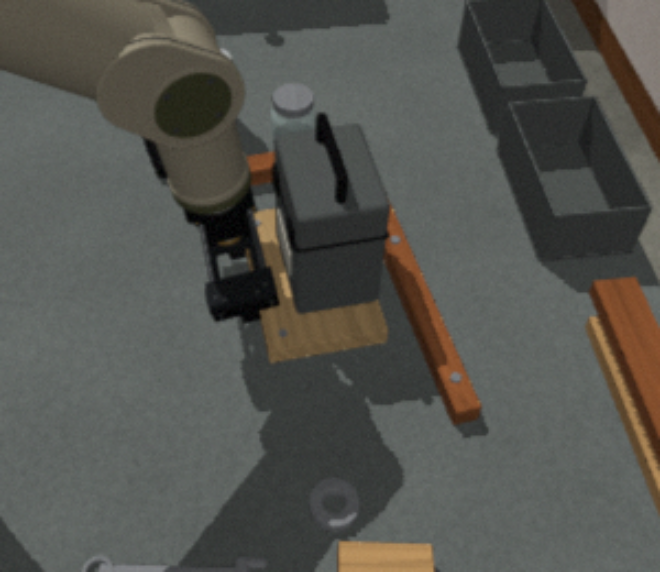

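View pics/t2.png

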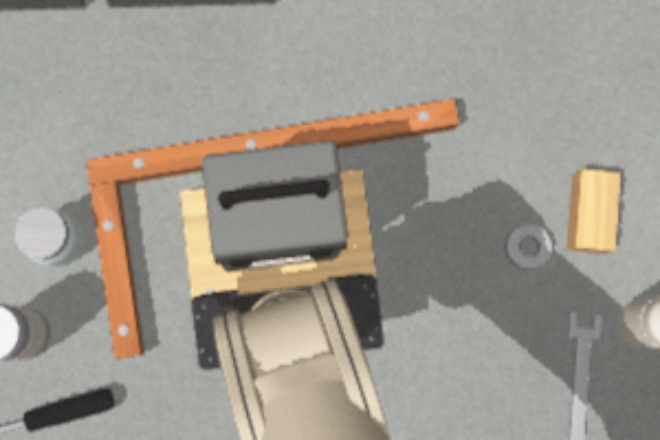

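Emit:
play_rows:
  moves:
    - [[0.6, 0.1, 0.08], [0.003, 0, -0.02], 8.7]
    - [[1.2, 0.2, 0.17], [0.006, 0, -0.042], 8.7]
    - [[1.7, 0.3, 0.24], [0.006, 0, -0.042], 8.7]
    - [[2.0, 0.4, 0.29], [0.006, 0, -0.042], 8.7]
    - [[2.0, 0.4, 0.29], [0.006, 0, -0.042], 8.7]

```text
time: 5.68
ee_pos: [0.5604, -0.0343, 0.0096]
eef_rot: [0.995, 0.072, 0.072, -0.006]
ft_force: [-7.6, -0.3, 1.6]
width: 0.0869
```

```bash
python3 mv.py; cat > look.py <<'E'
import sys
from h import *
PD=np.array([.715,.0009,.1425])
# fit crate from top by skid/case edges using net masks; arm occluded area ignored via 3rd arg
tag=sys.argv[1]; guess=np.array([float(v) for v in sys.argv[2].split(',')])
C=[camera('top'),camera('side')];cs=[];ms=[]
for c in C:
    r=masks_of(c,'crate')
    if r and r[0]['conf']>.5: cs.append(c);ms.append(r[0]['region']);print(r[0]['conf'],r[0]['region'].sum())
c0,s0=np.cos(PD[2]),np.sin(PD[2])
p0=np.array([PD[0]+c0*guess[0]-s0*guess[1],PD[1]+s0*guess[0]+c0*guess[1],PD[2]+guess[2]])
p=p0
for a,b in [(cs,ms)]+([(cs[:1],ms[:1])] if len(cs)==2 else []):
    if a:
        p,f=fit('crate',p0,a,b);print(len(a),'pose',p.round(4),f,'rel',np.round(rel(PD,p),4))
overlay(C[0],[('dock',PD,(255,0,255)),('crate',p,(0,255,0))],f'pics/{tag}_t.png',(150,100,450,300))
overlay(C[1],[('dock',PD,(255,0,255)),('crate',p,(0,255,0))],f'pics/{tag}_s.png',(150,120,450,380))
E
python3 look.py a -0.075,-0.015,0
```

```text
t 5.67 p [ 0.5604 -0.0343  0.0096] z [ 0.143  0.022 -0.989] psi 0.143 F [-7.6 -0.3  1.6] w 0.0869 q [ 0.61  0.42 -0.7   1.94  0.37  0.76 -1.72]
0.86 4953
0.68 5336
2 pose [ 0.6401 -0.0225  0.1294] 0.2925944281039371 rel [-0.0775 -0.0126 -0.0131]
1 pose [ 0.6422 -0.0217  0.1325] 0.17100747022006865 rel [-0.0753 -0.012  -0.01  ]
```

View pics/a_t.png

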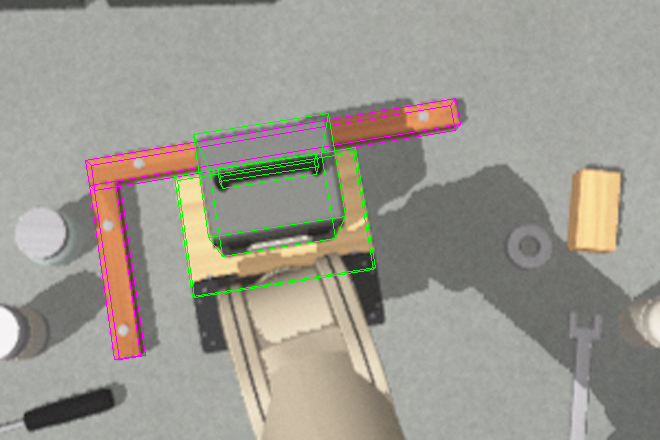

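```bash
python3 mv.py 0.48,-0.046,0.012,0.1425,0.15 0.45,-0.06,0.2,0.1425,0.15 
```

```text
t 5.88 p [ 0.5604 -0.0343  0.0096] z [ 0.143  0.022 -0.989] psi 0.143 F [-7.6  0.6  1.4] w 0.087 q [ 0.61  0.42 -0.7   1.94  0.37  0.76 -1.72]
0.48,-0.046,0.012,0.1425,0.15 [-8.01, 0.0, -1.41] [-0.001, 0.005, 0.001]
0.45,-0.06,0.2,0.1425,0.15 [-8.42, 0.94, -20.47] [-0.001, 0.005, 0.001]
```

Emit:
play_rows:
  moves:
    - [[-2, 0, -0.4], [0, 0, 0], 8.7]
    - [[-5, 0, -1], [0, 0, 0], 8.7]
    - [[-8, 0, -2], [0, 0, 0], 8.7]
    - [[-8, 0, -7], [0, 0, 0], 8.7]
    - [[-8, 1, -13], [0, 0, 0], 8.7]
    - [[-8.4, 1, -19], [0, 0, 0], 8.7]
    - [[-8.4, 1, -21], [0, 0, 0], 8.7]
    - [[-8.4, 1, -21], [0, 0, 0], 8.7]

```text
time: 6.88
ee_pos: [0.4515, -0.061, 0.2076]
eef_rot: [0.995, 0.071, 0.076, -0.005]
ft_force: [1.1, -0.4, -0.4]
width: 0.0869
```

```bash
python3 mv.py 0.5,-0.25,0.21,0.93,0.15 0.55,-0.27,0.21,1.713,0.15
```

```text
t 6.88 p [ 0.4515 -0.061   0.2076] z [ 0.151  0.02  -0.988] psi 0.143 F [ 1.1 -0.4 -0.4] w 0.0869 q [ 0.96 -0.15 -0.81  1.99 -0.17  1.12 -1.22]
0.5,-0.25,0.21,0.93,0.15 [2.12, 19.39, 0.11] [0.12, -0.002, -0.778]
0.55,-0.27,0.21,1.713,0.15 [6.73, 22.09, 0.83] [0.238, -0.001, -1.552]
```

Emit:
play_rows:
  moves:
    - [[2, 6, 0.1], [0.03, 0, -0.18], 8.7]
    - [[2, 12, 0.1], [0.06, 0, -0.36], 8.7]
    - [[2.1, 18, 0.1], [0.08, 0, -0.54], 8.7]
    - [[3, 20, 0.2], [0.11, 0, -0.72], 8.7]
    - [[4, 22, 0.4], [0.14, 0, -0.9], 8.7]
    - [[5, 22, 0.6], [0.165, 0, -1.08], 8.7]
    - [[6, 22, 0.7], [0.19, 0, -1.26], 8.7]
    - [[6.7, 22, 0.8], [0.22, 0, -1.44], 8.7]

```text
time: 7.88
ee_pos: [0.5489, -0.2681, 0.2057]
eef_rot: [0.692, 0.717, 0.052, -0.057]
ft_force: [-0.1, 0.5, 0.1]
width: 0.0873
```

```bash
python3 mv.py 0.657,-0.195,0.21,1.713,0.15 0.657,-0.185,0.012,1.713,0.15;python3 - <<'E'
from h import *
c=camera('side'); cv2.imwrite('pics/s3.png',cv2.resize(c['frame'][:,:,::-1],None,fx=1.4,fy=1.4))
E
```

```text
t 7.88 p [ 0.5489 -0.2681  0.2057] z [-0.009  0.154 -0.988] psi 1.606 F [-0.1  0.5  0.1] w 0.0873 q [ 1.01  0.48 -0.77  1.42  0.18  1.42  0.3 ]
0.657,-0.195,0.21,1.713,0.15 [6.91, 11.06, 0.6] [0.013, -0.005, -0.106]
0.657,-0.185,0.012,1.713,0.15 [4.85, 11.16, 20.32] [0.013, -0.005, -0.106]
```

View pics/s3.png

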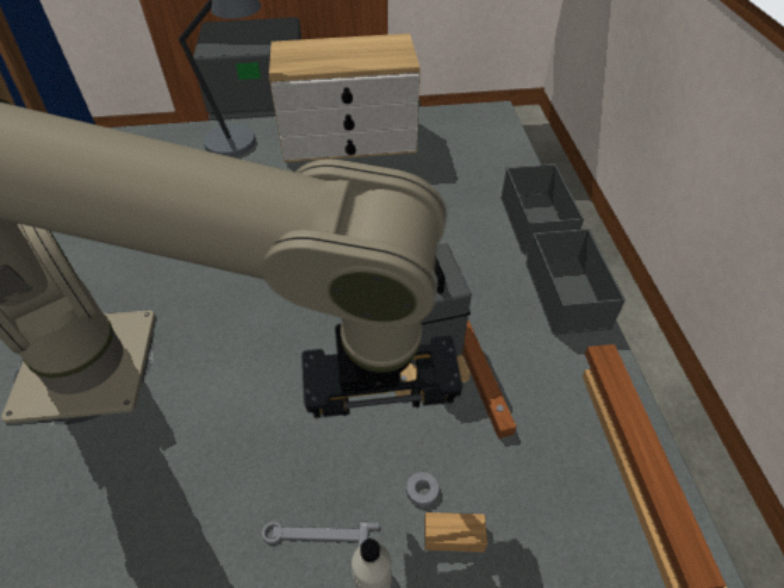

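```bash
python3 mv.py 0.657,-0.21,0.21,1.713,0.25 0.657,-0.21,0.1,1.713,0.25 0.657,-0.185,0.012,1.713,0.25
```

```text
t 7.92 p [ 0.5496 -0.2676  0.2054] z [-0.01   0.154 -0.988] psi 1.616 F [-1.3  1.3 -1.4] w 0.0867 q [ 1.01  0.48 -0.77  1.42  0.19  1.42  0.31]
0.657,-0.21,0.21,1.713,0.25 [5.28, 10.99, 0.32] [0.017, 0.094, -0.096]
0.657,-0.21,0.1,1.713,0.25 [3.58, 11.02, 11.19] [0.017, 0.094, -0.096]
0.657,-0.185,0.012,1.713,0.25 [4.68, 11.16, 20.27] [0.017, 0.094, -0.096]
```

Emit:
play_rows:
  moves:
    - [[2.6, 5.5, 0.3], [0.01, 0.05, -0.05], 8.7]
    - [[5.2, 11, 0.3], [0.017, 0.094, -0.09], 8.7]
    - [[4.5, 11, 5], [0.017, 0.094, -0.09], 8.7]
    - [[3.6, 11, 10.5], [0.017, 0.094, -0.09], 8.7]
    - [[3.6, 11, 14], [0.017, 0.094, -0.09], 8.7]
    - [[3.6, 11, 14], [0.017, 0.094, -0.09], 8.7]

```text
time: 8.68
ee_pos: [0.6546, -0.2073, 0.0705]
eef_rot: [0.659, 0.742, 0.08, -0.096]
ft_force: [0.6, -0.2, 0.9]
width: 0.0869
```

```bash
python3 mv.py 0.657,-0.185,0.012,1.713,0.25;python3 - <<'E'
from h import *
c=camera('side'); cv2.imwrite('pics/s4.png',cv2.resize(c['frame'][:,:,::-1],None,fx=1.4,fy=1.4))
c=camera('top'); cv2.imwrite('pics/t4.png',cv2.resize(c['frame'][100:300,150:450,::-1],None,fx=2.2,fy=2.2))
E
```

```text
t 8.68 p [ 0.6546 -0.2073  0.0705] z [-0.036  0.245 -0.969] psi 1.689 F [ 0.6 -0.2  0.9] w 0.0869 q [ 0.8   0.79 -0.74  1.28  0.27  1.32  0.25]
0.657,-0.185,0.012,1.713,0.25 [0.67, 0.55, 6.21] [-0.001, -0.0, -0.023]
```

View pics/s4.png

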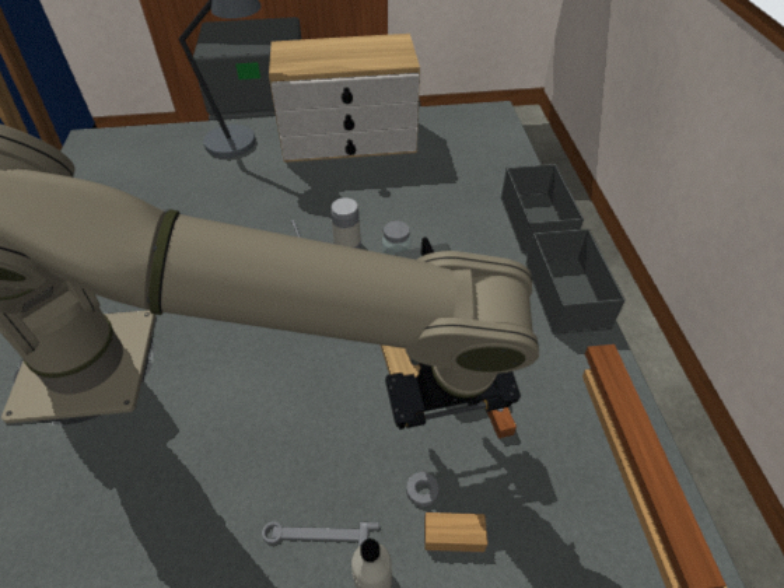

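View pics/t4.png

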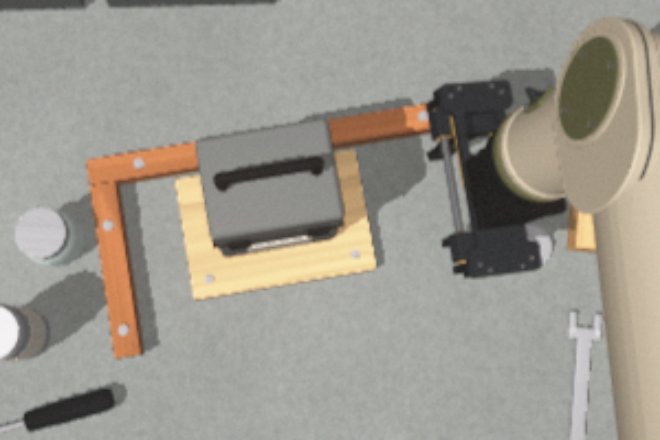

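```bash
python3 look.py b -0.075,-0.013,0; python3 mv.py 0.657,-0.19,0.012,1.713,0.25 0.654,-0.165,0.012,1.713,0.25
```

```text
0.92 5625
0.9 570
2 pose [ 0.6391  0.0056 -0.2737] 7.979489181286549 rel [-0.0745  0.0154 -0.4162]
1 pose [ 0.6387 -0.0226  0.1498] 0.029866666666666666 rel [-0.0789 -0.0124  0.0073]
t 8.97 p [ 0.6576 -0.2091  0.0766] z [-0.027  0.241 -0.97 ] psi 1.691 F [ 0.1 -0.6  0.4] w 0.087 q [ 0.8   0.79 -0.74  1.28  0.27  1.32  0.25]
0.657,-0.19,0.012,1.713,0.25 [0.28, 0.15, 6.73] [0.007, 0.005, -0.021]
0.654,-0.165,0.012,1.713,0.25 [2.72, 0.16, 7.34] [0.007, 0.005, -0.021]
```

View pics/b_t.png

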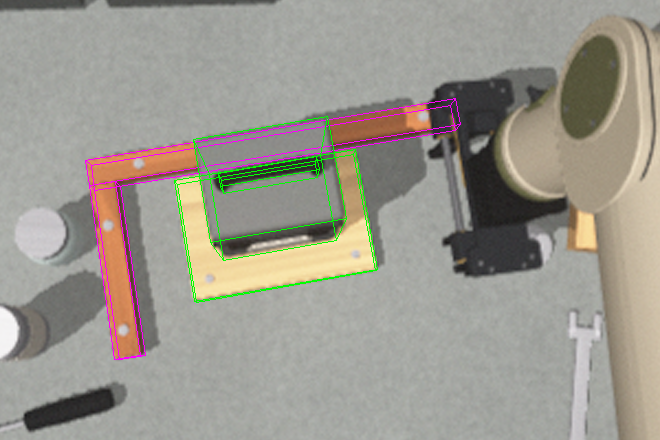

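Emit:
play_rows:
  moves:
    - [[0, 0.2, 2.5], [0.007, 0, -0.02], 8.7]
    - [[0, 0.2, 5], [0.007, 0, -0.02], 8.7]
    - [[0, 0.2, 6.4], [0.007, 0, -0.02], 8.7]
    - [[0, 0.2, 6.4], [0.007, 0, -0.02], 8.7]

```text
time: 9.48
ee_pos: [0.6561, -0.1924, 0.0116]
eef_rot: [0.65, 0.75, 0.079, -0.095]
ft_force: [0.2, -0.1, 1.0]
width: 0.0866
```

```bash
python3 mv.py 0.6541,-0.1594,0.012,1.713,0.25 0.6422,-0.0762,0.012,1.713,0.25
```

```text
t 9.47 p [ 0.6561 -0.1924  0.0116] z [-0.039  0.242 -0.97 ] psi 1.712 F [ 0.2 -0.1  1. ] w 0.0866 q [ 0.78  0.85 -0.72  1.33  0.31  1.22  0.25]
0.6541,-0.1594,0.012,1.713,0.25 [3.2, 0.27, 0.76] [-0.004, 0.002, -0.001]
0.6422,-0.0762,0.012,1.713,0.25 [11.35, 0.27, 2.82] [-0.004, 0.002, -0.001]
```

Emit:
play_rows:
  moves:
    - [[1.6, 0.2, 0.38], [0, 0, 0], 8.7]
    - [[3.2, 0.27, 0.76], [0, 0, 0], 8.7]
    - [[4.2, 0.27, 1.0], [0, 0, 0], 8.7]
    - [[5.0, 0.27, 1.2], [0, 0, 0], 8.7]
    - [[5.8, 0.27, 1.42], [0, 0, 0], 8.7]
    - [[6.6, 0.27, 1.62], [0, 0, 0], 8.7]
    - [[7.4, 0.27, 1.83], [0, 0, 0], 8.7]
    - [[8.2, 0.27, 2.02], [0, 0, 0], 8.7]

```text
time: 10.48
ee_pos: [0.6483, -0.1129, 0.0136]
eef_rot: [0.652, 0.749, 0.079, -0.091]
ft_force: [1.4, -8.7, 1.8]
width: 0.0869
```

```bash
python3 look.py c -0.079,0.01,0; python3 mv.py 0.6422,-0.0762,0.012,1.713,0.25
```

```text
0.89 5541
0.57 475
2 pose [ 0.6298  0.0443 -0.2518] 9.51192588265466 rel [-0.0782  0.0551 -0.3943]
1 pose [0.636  0.0034 0.1204] 0.04586266016964447 rel [-0.0778  0.0137 -0.0221]
t 10.68 p [ 0.6481 -0.111   0.0135] z [-0.035  0.239 -0.97 ] psi 1.71 F [ 1.2 -4.2  1.6] w 0.0872 q [ 0.72  0.79 -0.75  1.45  0.29  1.15  0.13]
0.6422,-0.0762,0.012,1.713,0.25 [3.39, -0.1, 1.0] [-0.001, 0.006, -0.003]
```

View pics/c_t.png

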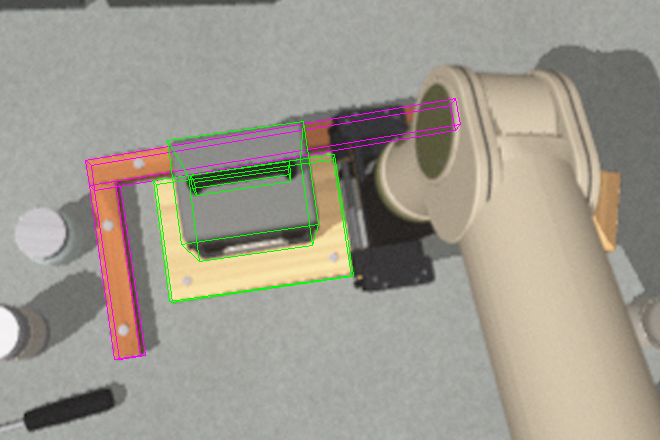

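Emit:
play_rows:
  moves:
    - [[0.6, 0, 0.16], [0, 0, -0.004], 8.7]
    - [[1.2, 0, 0.32], [0, 0, -0.004], 8.7]
    - [[1.8, 0, 0.48], [0, 0, -0.004], 8.7]
    - [[2.4, 0, 0.65], [0, 0, -0.004], 8.7]
    - [[2.9, 0, 0.78], [0, 0, -0.004], 8.7]
    - [[3.3, 0, 0.88], [0, 0, -0.004], 8.7]
    - [[3.5, 0, 0.94], [0, 0, -0.004], 8.7]
    - [[3.5, 0, 0.94], [0, 0, -0.004], 8.7]

```text
time: 11.68
ee_pos: [0.6436, -0.0766, 0.0133]
eef_rot: [0.65, 0.75, 0.079, -0.091]
ft_force: [2.2, -9.9, 4.5]
width: 0.0874
```

```bash
python3 look.py d -0.078,0.049,0; python3 mv.py
```

```text
0.98 5641
0.81 505
2 pose [ 0.6243  0.0866 -0.2294] 8.461723945617395 rel [-0.0776  0.0977 -0.3719]
1 pose [0.6307 0.0393 0.1394] 0.0309896294983159 rel [-0.078   0.05   -0.0031]
t 11.88 p [ 0.6436 -0.0766  0.0133] z [-0.034  0.238 -0.971] psi 1.713 F [ 1.3 -8.9  5.4] w 0.0874 q [ 0.7   0.76 -0.76  1.49  0.29  1.12  0.09]
```

View pics/d_t.png

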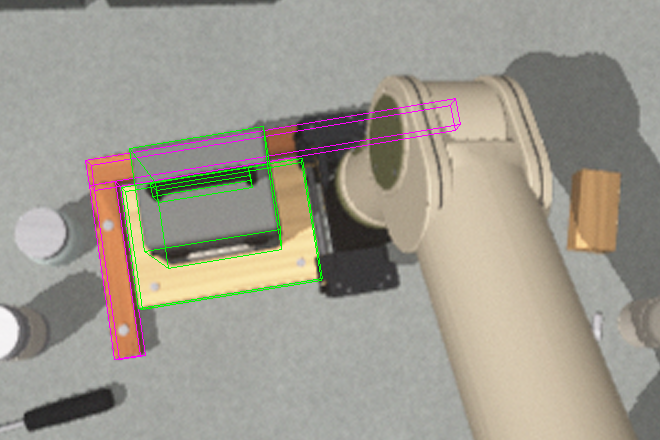

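Emit:
play_rows:
  moves:
    - [[0.2, 0, 0.05], [0, 0, 0], 8.7]
    - [[0.4, 0, 0.1], [0, 0, 0], 8.7]
    - [[0.6, 0, 0.15], [0, 0, 0], 8.7]
    - [[0.6, 0, 0.15], [0, 0, 0], 8.7]

```text
time: 12.38
ee_pos: [0.6429, -0.0718, 0.0134]
eef_rot: [0.651, 0.75, 0.079, -0.09]
ft_force: [1.4, -11.9, 6.0]
width: 0.087
```

```bash
python3 look.py e -0.078,0.053,0; python3 mv.py
```

```text
0.63 5604
0.75 456
2 pose [ 0.6303  0.1131 -0.2377] 9.361298555543033 rel [-0.0679  0.123  -0.3802]
1 pose [0.6304 0.0445 0.1375] 0.03775205210563883 rel [-0.0776  0.0552 -0.005 ]
t 12.57 p [ 0.6429 -0.0718  0.0133] z [-0.033  0.236 -0.971] psi 1.712 F [  1.  -13.2   5.7] w 0.0871 q [ 0.69  0.76 -0.76  1.5   0.29  1.12  0.08]
```

Emit:
play_rows:
  moves:
    - [[0.2, 0, 0.05], [0, 0, 0], 8.7]
    - [[0.4, 0, 0.1], [0, 0, 0], 8.7]
    - [[0.4, 0, 0.1], [0, 0, 0], 8.7]

```text
time: 12.95
ee_pos: [0.6429, -0.0715, 0.0134]
eef_rot: [0.652, 0.749, 0.078, -0.089]
ft_force: [2.6, -22.4, 8.1]
width: 0.0867
```

Emit:
play_rows:
  moves:
    - [[-2, 0, -0.6], [0, 0, 0], 8.7]
    - [[-5, 0, -1.5], [0, 0, 0], 8.7]
    - [[-9, 0, -3], [0, 0, 0], 8.7]
    - [[-11, 0, -8], [0, 0, 0], 8.7]
    - [[-11, 0, -14], [0, 0, 0], 8.7]
    - [[-10, 0, -20], [0, 0, 0], 8.7]
    - [[-10, 0, -21], [0, 0, 0], 8.7]

```text
time: 13.82
ee_pos: [0.6644, -0.2097, 0.1969]
eef_rot: [0.649, 0.751, 0.082, -0.091]
ft_force: [1.1, 0.2, -0.2]
width: 0.0873
```

```bash
python3 look.py f -0.077,0.054,0; python3 mv.py 0.5,-0.25,0.21,0.93,0.15 0.45,-0.02,0.21,0.1425,0.2
```

```text
0.71 1700
1 pose [ 0.6198  0.0968 -0.2191] 1.812610294117647 rel [-0.0807  0.1084 -0.3616]
t 14.03 p [ 0.662  -0.2092  0.1901] z [-0.039  0.242 -0.969] psi 1.716 F [ 0.4  0.8 -0.8] w 0.0868 q [ 0.78  0.72 -0.77  1.13  0.24  1.53  0.26]
0.5,-0.25,0.21,0.93,0.15 [-1.15, -16.63, -2.29] [-0.159, -0.091, 0.771]
0.45,-0.02,0.21,0.1425,0.2 [21.61, -18.23, 3.47] [-0.352, -0.035, 1.535]
```

View pics/f_t.png

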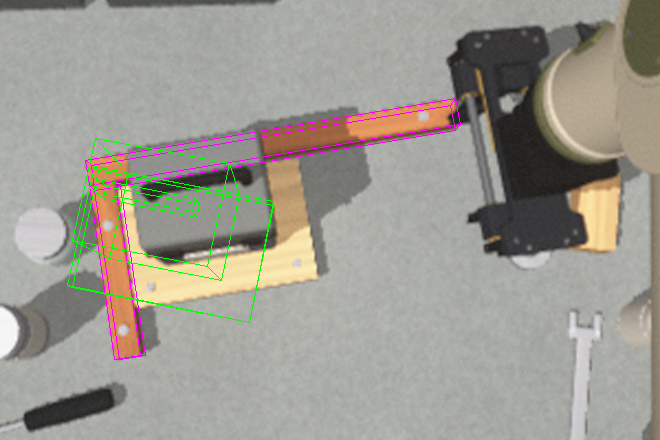

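Emit:
play_rows:
  moves:
    - [[-0.3, -5, -0.6], [-0.04, -0.02, 0.18], 8.7]
    - [[-0.6, -10, -1.2], [-0.08, -0.04, 0.36], 8.7]
    - [[-1, -14, -2], [-0.12, -0.07, 0.54], 8.7]
    - [[-1.1, -16.6, -2.3], [-0.15, -0.08, 0.72], 8.7]
    - [[3, -18, -1], [-0.19, -0.07, 0.9], 8.7]
    - [[9, -18.2, 0], [-0.24, -0.06, 1.08], 8.7]
    - [[15, -18.2, 2], [-0.29, -0.05, 1.26], 8.7]
    - [[20, -18.2, 3], [-0.33, -0.04, 1.43], 8.7]

```text
time: 15.02
ee_pos: [0.4515, -0.0349, 0.2097]
eef_rot: [0.988, 0.121, 0.098, -0.01]
ft_force: [1.1, 0.8, 1.0]
width: 0.0868
```

```bash
python3 look.py g -0.077,0.054,0; python3 mv.py 0.47,0.02,0.18,0.1425,0.15 0.488,0.02,0.012,0.1425,0.15
```

```text
0.63 5812
0.74 5234
2 pose [0.6311 0.0436 0.1371] 0.06656191954321643 rel [-0.0769  0.0542 -0.0054]
1 pose [0.6308 0.0434 0.1405] 0.022518066070199586 rel [-0.0773  0.0541 -0.002 ]
t 15.22 p [ 0.4525 -0.0365  0.2108] z [ 0.193  0.044 -0.98 ] psi 0.252 F [-0.2 -0.7  0. ] w 0.087 q [ 1.03 -0.22 -0.88  2.01 -0.27  1.09 -1.07]
0.47,0.02,0.18,0.1425,0.15 [2.43, -5.06, 3.6] [-0.014, -0.049, 0.108]
0.488,0.02,0.012,0.1425,0.15 [0.83, -4.7, 20.42] [-0.014, -0.049, 0.108]
```

View pics/g_t.png

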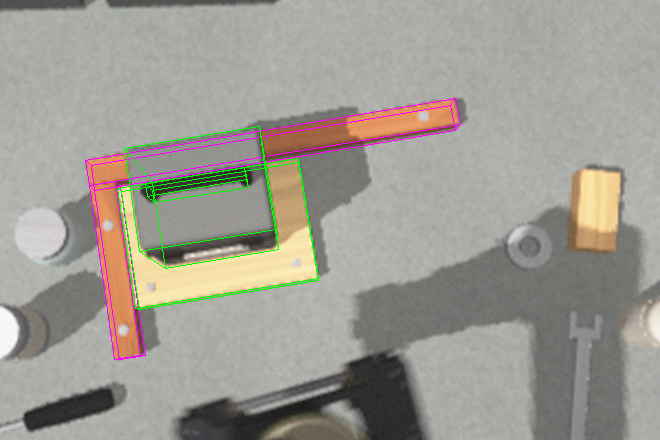

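Emit:
play_rows:
  moves:
    - [[2, -4.9, 3], [-0.014, -0.049, 0.108], 8.7]
    - [[1.6, -4.8, 8], [-0.014, -0.049, 0.108], 8.7]
    - [[1.2, -4.7, 14], [-0.014, -0.049, 0.108], 8.7]
    - [[0.8, -4.7, 18], [-0.014, -0.049, 0.108], 8.7]
    - [[0.8, -4.7, 20.2], [-0.014, -0.049, 0.108], 8.7]
    - [[0.8, -4.7, 20.2], [-0.014, -0.049, 0.108], 8.7]
    - [[0.8, -4.7, 20.2], [-0.014, -0.049, 0.108], 8.7]

```text
time: 16.1
ee_pos: [0.4888, 0.0194, 0.0155]
eef_rot: [0.995, 0.07, 0.075, -0.006]
ft_force: [0.8, -0.4, -0.3]
width: 0.0873
```

```bash
python3 mv.py 0.540,0.031,0.012,0.1425,0.15 0.559,0.034,0.012,0.1425,0.15
```

```text
t 16.1 p [0.4888 0.0194 0.0155] z [ 0.149  0.022 -0.989] psi 0.14 F [ 0.8 -0.4 -0.3] w 0.0873 q [ 0.82  0.35 -1.04  2.11  0.45  0.74 -1.91]
0.540,0.031,0.012,0.1425,0.15 [5.12, -0.44, 1.14] [-0.001, -0.001, -0.003]
0.559,0.034,0.012,0.1425,0.15 [7.02, -0.47, 1.43] [-0.001, -0.001, -0.003]
```

Emit:
play_rows:
  moves:
    - [[2, -0.2, 0.5], [0, 0, -0.003], 8.7]
    - [[4, -0.4, 0.9], [0, 0, -0.003], 8.7]
    - [[5.5, -0.45, 1.15], [0, 0, -0.003], 8.7]
    - [[6.2, -0.45, 1.26], [0, 0, -0.003], 8.7]
    - [[6.6, -0.45, 1.32], [0, 0, -0.003], 8.7]
    - [[6.9, -0.45, 1.36], [0, 0, -0.003], 8.7]
    - [[7.1, -0.45, 1.4], [0, 0, -0.003], 8.7]
    - [[7.1, -0.45, 1.4], [0, 0, -0.003], 8.7]

```text
time: 17.1
ee_pos: [0.5571, 0.0335, 0.0115]
eef_rot: [0.995, 0.071, 0.073, -0.005]
ft_force: [-11.0, -0.9, 7.3]
width: 0.0873
```

```bash
python3 look.py i -0.073,0.054,0; python3 mv.py
```

```text
0.97 4869
0.72 4785
2 pose [0.6377 0.0445 0.1149] 0.33846059067312817 rel [-0.0703  0.0542 -0.0276]
1 pose [0.6381 0.0452 0.1201] 0.1957537482029164 rel [-0.0698  0.0548 -0.0224]
t 17.3 p [0.557  0.0335 0.0115] z [ 0.145  0.02  -0.989] psi 0.143 F [-10.8  -1.5   6.7] w 0.0868 q [ 0.66  0.49 -0.94  1.94  0.56  0.82 -1.99]
```

Push slightly further until the force rises against the rail.

Emit:
play_rows:
  moves:
    - [[0.2, 0, 0.03], [0, 0, 0], 8.7]
    - [[0.4, 0, 0.06], [0, 0, 0], 8.7]
    - [[0.4, 0, 0.06], [0, 0, 0], 8.7]

```text
time: 17.68
ee_pos: [0.5594, 0.0339, 0.011]
eef_rot: [0.995, 0.071, 0.071, -0.004]
ft_force: [-18.0, -2.8, 13.1]
width: 0.0871
```

Emit:
play_rows:
  moves:
    - [[0.2, 0, 0.02], [0, 0, 0], 8.7]
    - [[0.4, 0, 0.04], [0, 0, 0], 8.7]
    - [[0.4, 0, 0.04], [0, 0, 0], 8.7]

```text
time: 18.05
ee_pos: [0.5598, 0.0339, 0.0102]
eef_rot: [0.995, 0.071, 0.068, -0.003]
ft_force: [-37.7, -5.1, 28.4]
width: 0.0872
```

Emit:
play_rows:
  moves:
    - [[-1, 0, -0.15], [0, 0, 0], 8.7]
    - [[-3, 0, -0.5], [0, 0, 0], 8.7]
    - [[-6, 0, -1.2], [0, 0, 0], 8.7]
    - [[-10, 0, -3], [0, 0, 0], 8.7]
    - [[-10, 2, -9], [0, 0, 0], 8.7]
    - [[-11, 3, -15], [0, 0, 0], 8.7]
    - [[-11, 3, -20], [0, 0, 0], 8.7]
    - [[-11, 3, -20], [0, 0, 0], 8.7]

```text
time: 19.05
ee_pos: [0.4346, -0.0151, 0.1957]
eef_rot: [0.995, 0.071, 0.077, -0.003]
ft_force: [0.4, -0.6, -0.8]
width: 0.0871
```

```bash
python3 look.py j -0.07,0.055,0; python3 look.py k -0.07,0.055,0;python3 mv.py; python3 - <<'E'
from h import *
t=camera('top')
for q,h in dict(glue=.075,can=.06,jar=.037,screwdriver=.01,offcut=.017,bearing=.008,wrench=.005).items():
    print(q,[(round(x['conf'],2),ray(t,x['at'],h).round(3).tolist()) for x in recognise(t,q)[:1]])
E
```

```text
0.57 5703
0.78 5219
2 pose [0.6378 0.0445 0.1291] 0.07079021994622556 rel [-0.0703  0.0541 -0.0134]
1 pose [0.6376 0.0444 0.1419] 0.02519507276871822 rel [-0.0704  0.0541 -0.0006]
0.56 5360
1 pose [0.6381 0.0431 0.1257] 0.02974580223880597 rel [-0.0701  0.0527 -0.0168]
t 19.45 p [ 0.4338 -0.0138  0.1924] z [ 0.148  0.023 -0.989] psi 0.143 F [-0.5 -0.1  0.3] w 0.087 q [ 1.25 -0.31 -1.1   2.04 -0.36  1.12 -1.13]
glue [(0.66, [0.523, -0.436, 0.075])]
can [(0.82, [0.515, 0.272, 0.06])]
jar [(0.74, [0.627, 0.229, 0.037])]
screwdriver [(0.81, [0.436, 0.223, 0.01])]
offcut [(0.67, [0.642, -0.386, 0.017])]
bearing [(0.8, [0.602, -0.317, 0.008])]
wrench [(0.89, [0.444, -0.36, 0.005])]
```

View pics/k_t.png

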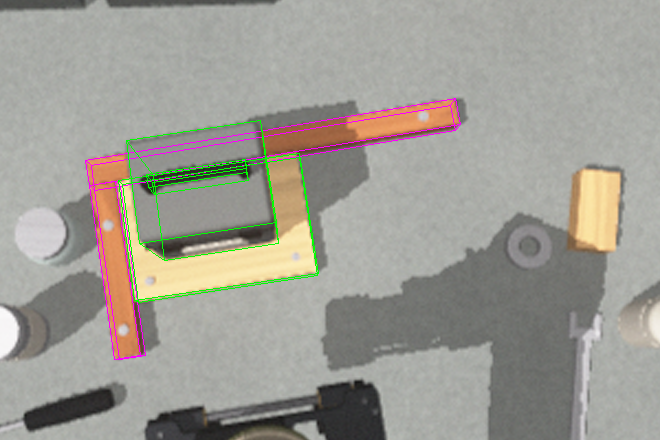

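View pics/k_s.png

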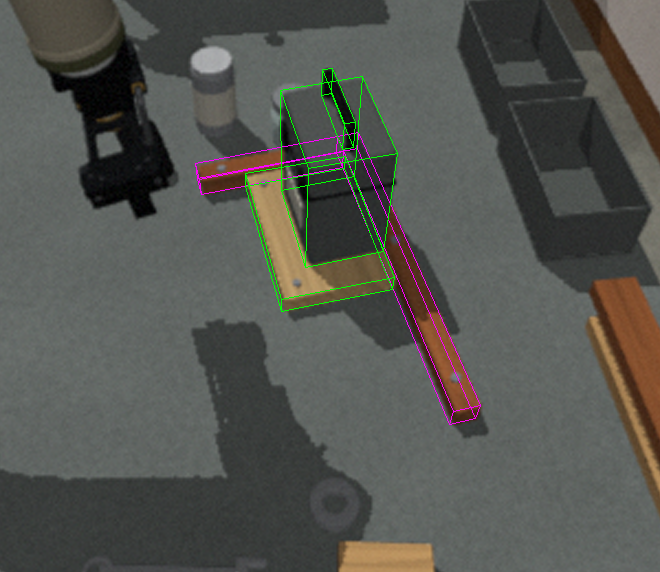

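```bash
python3 -c "
from bench import *
print(close_job())"
```

```text
the job is handed in; nothing more can be done
None
```

The crate is in the corner against both stops, and I handed the job in at about 19.5 s of the 54 s limit. No verdict came back.

**What I did:** I pushed low on the skid with the open fingers, tips about 12 mm up, in three pushes:
1. From the front, turning the crate square and bringing it close to the rail.
2. From the right end, until it met the left stop. It stopped there with the force rising to about 22 N.
3. From the front again, until it met the back rail. It stopped there with the force rising to about 38 N.

Then I backed the arm away.

**Last checks:**

| Check | x in dock frame (mm) | y in dock frame (mm) | Angle to dock (rad) |
|---|---|---|---|
| Target | -70 | +55 | within 0.05 |
| Top view, first fit | -70.4 | +54.1 | -0.001 |
| Top view, second fit | -70.1 | +52.7 | -0.017 |

- **Disagreements:** The angle readings differ; a fit using both views gave -0.013. The masks drift a little, and the side view sits a few mm off the top view. All readings are within tolerance.
- **Tipping and handle:** The pictures showed the crate upright and the arm well clear of the handle. After the arm backed away, the force reading was near zero.
- **Bystanders:** Re-measured positions were within about 5 mm of the start. The exception was the screwdriver, which read about 9 mm off; I think that is network noise, since the arm went nowhere near it.

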